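Tighten the vent plug of the infiltration chamber

ROBOT

A 6-joint arm with a two-finger parallel gripper is mounted at the origin on the work surface. World frame = base frame: x ahead of the robot, y to its left, z up, the work surface at z = 0. Lengths are in m, angles in rad, forces in N, time in s.
With the tool pointing down it reaches from about 0.325 to 0.85 m from the base axis. Payload 15.5 kg.
Tool frame: the origin (TCP) lies on the mounting face of the last link; the fingertips stand 191 mm ahead of it and the grasp point (between the pads) lies 172 mm ahead of it; z points along the fingers, y is the direction in which the jaws open and shut (so a half turn about z gives the same grasp; the last joint's range is limited). The gripper opens to 91 mm and grips with 3 to 60 N. Pads are 32 mm wide; open, the fingers measure 118 mm over their backs; the gripper's body (76 mm by 178 mm) begins 60 mm behind the grasp point.
Start: joints at [-0.096, 0.494, 1.345, -0, 1.302, -0.096], TCP at [0.625, 0, 0.405] pointing down, gripper open.
Joint ranges: [-2.91, 2.91], [-0.82, 2.16], [0.22, 2.67], [-1.22, 4.37], [0.12, 2.79], [-3.08, 3.08]. Speed limits (rad/s): [1.89, 1.89, 2.57, 3.01, 3.01, 3.01].

INTERFACE

Orientations are given as a rotation vector (axis times angle).
In Python, from station import state, get_image, sign_off gives the robot as it stands.
- The arm moves only by the shell command python3 -m inch 'ROWS' [FORCE]. ROWS is JSON, one flat list of numbers, 5 for each row, row after row: the opening, from -1 (shut) to 1 (fully open), then the shift along the tool's x, y, z as a fraction of full scale, then the turn about the tool's z as a fraction of full scale. A call has 1 to 12 rows; each row shifts and turns the commanded pose from where the row before left it, along the tool's axes as they then stand; what a row does not reach is not made up. Full scale, the value 1, is 0.1 m for a shift and pi/2 rad for a turn. A row lasts 1/8 s, in which the tool goes at most 62.5 mm and 10.7 degrees, less where a joint would pass 70% of its speed; a pose out of reach is approached as far as the arm can. A call with a number of a shift or a turn outside -1 to 1 is refused whole. A call with a gripper value outside its range is refused whole. The fingers move at their own pace and stop on an object; FORCE is the grip in N (left out, the last holds). Time passes only in rows, so rows that do not move let the fingers close. It gives the time, the measured TCP pose, the force and the opening at its end, in the units of the state.
- state(): the state, without advancing time (a new reading comes with each control period).
- get_image(name): name is "scene" or "side" or "wrist"; returns a dict with "pixels" (384x512x3 uint8, red, green, blue), "z_map" (384x512 float32, m along the optical axis (not along the pixel's ray), 0 where there is no reading), "K" (3x3 intrinsics, pixels), "cam_to_world" (4x4, takes a point from camera to world coordinates). Camera axes: x right, y down, z forward; pixel columns grow to the right and rows downward; lengths in m; the calibration is good to about 2 mm. The wrist camera is an equidistant fisheye: a pixel r from the principal point sees the ray r / f radians off the axis. A picture is of the moment at which its call begins.
- sign_off(): hands the job in, once; it reports no verdict.
The state is a dict: "t": time; "joint_positions": joint angles; "dq": joint speeds; "tau": joint torques, N m; "eef_pos": TCP position; "orientation": TCP orientation; "force": force on the tool from outside, world axes, zero at the start; "moment": the same for the moment, N m; "width": opening from 0.0 (shut) to 1.0 (fully open).
Only numpy, scipy, OpenCV 4.12 (cv2) and the standard library are available. Lean on these libraries where they do the work, as an engineer would, in place of code of your own. Each camera call takes 0.05 s, during which the arm holds its last target. There are 200 camera calls.

TASK

Get the specimen infiltration chamber ready for pumping down: hold the keeper's thumb button down and slide the keeper all the way back, clear of the plug's cross bar, and leave it there. Then turn the tapered plug clockwise by its bar until it goes snug, firmly past the first bite of the thread but not forced, and leave it tight. Leave the jar, the dish and the vial box where they stand.

Things in the scene. Friction and masses are not known exactly. Their poses are not given: they have to be found in the camera images.
- chamber: fixed squat white box with a flat aluminium lid (the deck) 240 x 380 mm, deck top 100 mm above the bench. Origin at the centre of its underside; z up, y along the 380 mm. The plug's vertical axis stands at x = 0, y = -75 mm; the keeper's rail runs along y (x = 0) on the +y half of the deck
- bar_mid (a point): centre of the plug's dark steel cross bar, on the plug's vertical turning axis, 54 mm above the deck; x along the bar, z up. Bar 130 mm long, 14 mm wide, 16 mm high (underside 46 mm above the deck). It runs through a round hub, 36 mm across, 69 mm high above the deck; below it a brass boss, 44 mm across (60 at its foot), 30 mm high. Tightens clockwise seen from above; stays where it is left
- thread (a joint): rad the plug is wedged past the first bite of its taper; does not fall if turned back. The plug runs freely (0.05 N m) for 1.8 to 2.7 rad, differing each time, then bites: 0.35 N m, rising 0.5 N m per rad. Snug is 0.45 to 0.67 N m (0.2 to 0.65 rad), about 8 to 12 N square to the bar 55 mm from the axis. Over 0.75 rad the thread is spoilt. The locked keeper's post stops the bar before the bite
- keeper (a joint): position of the keeper on its rail, m: 0 = locked, with its post in the bar's way; 0.072 = fully back (towards +y of the chamber). Slides with about 1.5 N while the button is held down; it catches every 15 mm when the button is let go
- button (a joint): thumb button travel, m: 0 = up (locked), 0.007 = fully down; the keeper is free beyond about 0.0045. Takes about 2 N to start and 5 N fully down
- button_top (a point): centre of the top of the keeper's thumb button (black, 34 mm across the rail, 46 along), 36 mm above the deck when up; axes as the chamber's. Keeper: aluminium carriage 56 mm wide, 100 long, centred under the button; a lip across each end, 80 mm apart inside, 41 mm above the deck; a tongue to the plug (-y) with an upright post 20 x 16 mm, 63 mm above the deck, 76 mm from the button's centre
- plug_mark (a point): a point on the plug's bar, 20 mm from its axis, turning with it; for judging only
- collar_mark (a point): a point over the hidden thread collar in the boss, at 20 mm from the axis; plug_mark lies on it from the bite onwards (it then turns along) and leaves it if the plug is turned back; for judging that the plug was left tight
- jar: bystander: glass specimen jar 70 mm diameter, 100 mm high, origin at the centre of its underside
- dish: bystander: glass dish 100 mm diameter, 16 mm high, origin at the centre of its underside
- vialbox: bystander: white box 160 x 220 mm, 45 mm high, of vials up to 60 mm high, origin at the centre of its underside

How it is judged:
By the outcome, as a careful person would: the job done as asked, in the order asked, and still so for the second after the job is handed in, with the robot touching nothing.
It also fails if it takes over 51 s, if anything falls off the work surface, if the arm or the gripper's body presses on something with over 40 N, if the wrist force passes 120 N, or if a joint passes its speed limit or range.

## Working session

There is one attempt and no reset: what is moved stays moved. The work goes in short steps, Python scripts to look and compute and a shell command to move; the robot and the scene stay as the last step left them, time stands still between calls to the robot, and variables do not carry over. Pictures are saved under pics/ and viewed, about 8 in all and at most 12, crops included, and the job is handed in when it is done.

```bash
mkdir -p pics; ls
cat > h.py <<'E'
import numpy as np,cv2
from station import state,get_image
def pts(im):
    z=im["z_map"];K=im["K"];v,u=np.indices(z.shape)
    P=np.stack([(u-K[0,2])/K[0,0]*z,(v-K[1,2])/K[1,1]*z,z,np.ones_like(z)],-1)
    return (P@im["cam_to_world"].T)[...,:3]
E
python3 - <<'E'
from h import *
a=get_image("scene");b=get_image("side")
np.savez("s.npz",**{k+n:v for n,i in(("a",a),("b",b)) for k,v in i.items()})
cv2.imwrite("pics/1.png",cv2.cvtColor(a["pixels"],cv2.COLOR_RGB2BGR))
cv2.imwrite("pics/2.png",cv2.cvtColor(b["pixels"],cv2.COLOR_RGB2BGR))
print(state())
for i in(a,b):
  P=pts(i);m=(abs(P[...,2]-.1)<.005)&(i["z_map"]>0)
  print(i["cam_to_world"].round(3),m.sum(),cv2.minAreaRect(P[m][:,:2].astype(np.float32)*1000))
E
```

```text
pics
{'t': 0.1, 'joint_positions': array([-9.55129791e-02,  4.94086157e-01,  1.34604017e+00, -1.89161121e-05,
        1.30251841e+00, -9.54809011e-02]), 'dq': array([ 0.00041162, -0.00116198, -0.00125256, -0.00043388,  0.00016603,
        0.0018492 ]), 'tau': array([ 1.53078610e-03, -8.80241275e+01, -3.82546771e+01,  7.07121310e-02,
        4.82549379e-02, -5.43761678e-05]), 'eef_pos': array([6.24867748e-01, 4.79329866e-06, 4.04229312e-01]), 'orientation': array([-2.22090579e+00, -2.22084570e+00,  1.07364185e-03]), 'force': array([ 0.26525907, -0.5151049 ,  0.58543682]), 'moment': array([ 0.02611177, -0.02681606, -0.04471484]), 'width': 1.0014910060852698}
[[-0.517  0.616 -0.594  1.366]
 [ 0.856  0.369 -0.363  0.493]
 [-0.004 -0.696 -0.718  1.118]
 [ 0.     0.     0.     1.   ]] 5029 ((32.8468017578125, -843.8214111328125), (1484.2689208984375, 2528.045166015625), 3.089592456817627)
[[ 0.681 -0.531  0.504 -0.165]
 [-0.732 -0.476  0.488 -0.724]
 [-0.019 -0.701 -0.713  1.096]
 [ 0.     0.     0.     1.   ]] 4146 ((991.037353515625, 807.7867431640625), (2538.9833984375, 2990.44287109375), 16.892122268676758)
```

View pics/1.png

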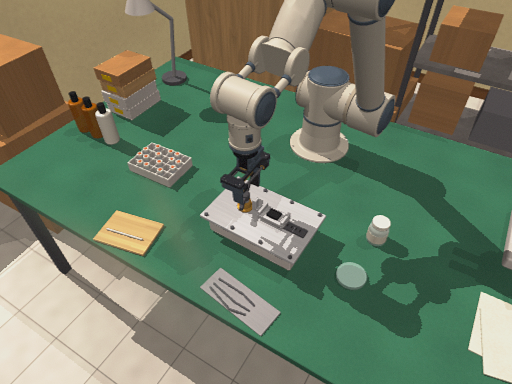

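View pics/2.png

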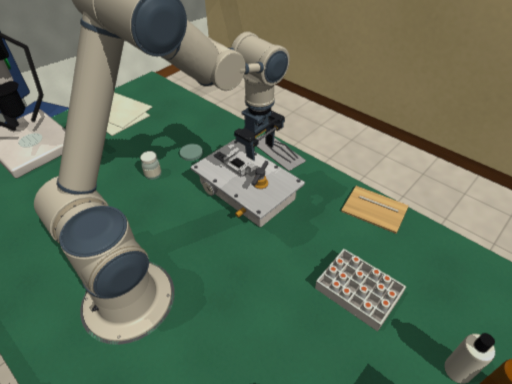

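The chamber is at about (262,222) in the scene view and (248,180) in the side view. The plug, with its brass boss, is at (246,205) and (262,183). The keeper's black button is at (275,213) and (238,163).

Run:
```python
from h import *
s=np.load("s.npz")
out=[]
for n,(u0,u1,v0,v1) in (("a",(190,335,175,270)),("b",(180,315,125,235))):
  im={k:s[k+n] for k in("pixels","z_map","K","cam_to_world")}
  P=pts(im)[v0:v1,u0:u1];px=im["pixels"][v0:v1,u0:u1]
  r=np.hypot(P[...,0]-.62,P[...,1])
  m=(abs(P[...,2]-.1)<.006)&(r<.5)
  R=cv2.minAreaRect(P[m][:,:2].astype(np.float32)*1000);print(n,m.sum(),R,cv2.boxPoints(R).round())
  h=(P[...,2]>.12)&(P[...,2]<.175)&(r<.4)
  dark=h&(px.max(-1)<60)
  hsv=cv2.cvtColor(px,cv2.COLOR_RGB2HSV)
  br=(hsv[...,0]>12)&(hsv[...,0]<28)&(hsv[...,1]>140)&(P[...,2]>.1)
  print("brass",br.sum(),np.median(P[br],0).round(3))
  nn,l,st,c=cv2.connectedComponentsWithStats(dark.astype(np.uint8))
  for i in range(1,nn):
    if st[i,4]>8: print("dark",c[i]+[u0,v0],st[i,4],np.median(P[l==i],0).round(3))
  out.append(cv2.resize(px,(400,int(400*px.shape[0]/px.shape[1])),interpolation=2)[:,:, ::-1])
H=max(o.shape[0] for o in out)
cv2.imwrite("pics/3.png",np.hstack([np.pad(o,((0,H-o.shape[0]),(0,0),(0,0))) for o in out]))
```

```text
a 4217 ((592.7164306640625, 43.4754638671875), (381.4439697265625, 244.80130004882812), 88.61956024169922) [[ 466. -144.]
 [ 710. -150.]
 [ 720.  231.]
 [ 475.  237.]]
brass 94 [ 0.603 -0.013  0.113]
dark [244.6 201.4] 30 [ 0.605 -0.015  0.158]
dark [273.62376238 214.08910891] 101 [0.599 0.092 0.137]
b 3493 ((590.2962646484375, 42.23881530761719), (383.2489013671875, 244.441162109375), 88.6011734008789) [[ 463. -146.]
 [ 708. -152.]
 [ 717.  231.]
 [ 473.  237.]]
brass 100 [ 0.582 -0.047  0.118]
dark [237.12307692 162.38461538] 65 [0.591 0.085 0.135]
dark [258.71875 174.     ] 32 [ 0.577 -0.041  0.161]
```

View pics/3.png

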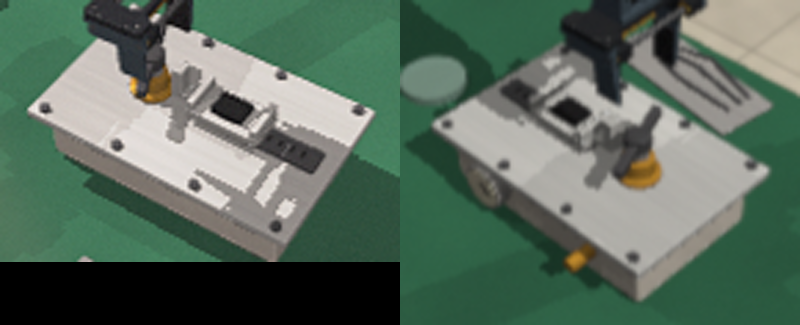

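The deck centre comes out at about (0.591, 0.043), yaw −1.4°. It measures 382×244 mm against 380×240, so it checks. The plug axis is then near (0.589, −0.032). The button is near (0.594, 0.089) at z 0.136, as expected. I'll move over the button with the gripper shut and take a wrist look.

```bash
python3 -m inch '[-1,0.3,-0.1,0,0, -1,0.3,-0.1,0,0, -1,0.29,-0.11,0,0, -1,0,0,0,0, -1,0,0,0,0, -1,0,0,0,0, -1,0,0,0,0]' 20
cat >> h.py <<'E'
def wray(im,u,v):
    K=im["K"];x=(u-K[0,2])/K[0,0];y=(v-K[1,2])/K[1,1];r=np.hypot(x,y)
    s=np.where(r>1e-9,np.sin(r)/np.maximum(r,1e-9),1)
    d=np.stack([x*s,y*s,np.cos(r)],-1);return d@im["cam_to_world"][:3,:3].T,im["cam_to_world"][:3,3]
def wplane(im,u,v,z):
    d,o=wray(im,np.asarray(u,float),np.asarray(v,float));return o+d*((z-o[2])/d[...,2])[...,None]
def rect(im,z,x0=.45,x1=.75,y0=-.17,y1=.25,s=.00075):
    # top-down view on plane z; rows: +x up->down decreasing, cols: y
    xs=np.arange(x1,x0,-s);ys=np.arange(y1,y0,-s)
    X,Y=np.meshgrid(xs,ys,indexing="ij")
    c=im["cam_to_world"];d=np.stack([X,Y,0*X+z],-1)-c[:3,3];d=d@c[:3,:3]
    t=np.arctan2(np.hypot(d[...,0],d[...,1]),d[...,2]);a=np.arctan2(d[...,1],d[...,0])
    K=im["K"];u=K[0,0]*t*np.cos(a)+K[0,2];v=K[1,1]*t*np.sin(a)+K[1,2]
    return cv2.remap(im["pixels"],u.astype(np.float32),v.astype(np.float32),1)
E
python3 - <<'E'
from h import *
w=get_image("wrist");np.savez("w.npz",**w)
t=rect(w,.154);p=w["pixels"]
cv2.imwrite("pics/4.png",np.hstack([cv2.resize(p,(533,400)),t[:, 280:280+260] if 0 else cv2.resize(t,(0,0),fx=.47,fy=.47,interpolation=3)[:400] if 0 else np.pad(cv2.resize(t,(266,190)),((0,210),(0,0),(0,0)))])[...,::-1])
print(w["K"],w["cam_to_world"].round(3),state()["joint_positions"])
E
```

```text
t: 0.98
eef_pos: [0.5942, 0.0884, 0.4046]
orientation: [-2.222, -2.221, 0.0]
force: [0.6, 0.3, -0.6]
width: 0.26
[[297.31863964   0.         255.71951169]
 [  0.         297.31863964 195.06260591]
 [  0.           0.           1.        ]] [[ 1.    -0.001  0.     0.594]
 [-0.001 -0.969 -0.247  0.158]
 [ 0.     0.247 -0.969  0.385]
 [ 0.     0.     0.     1.   ]] [ 4.84352706e-02  4.59314512e-01  1.40790785e+00 -3.11963912e-05
  1.27444028e+00  4.91912459e-02]
```

View pics/4.png

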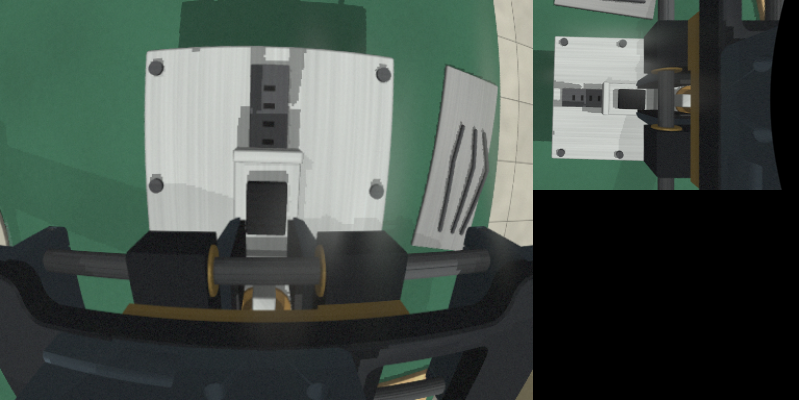

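The wrist view shows the button centred at (267,208) in the enlarged picture. That casts to about (0.594, 0.090), which agrees. Descending now, then pressing in small steps.

```bash
python3 -m inch '[-1,0.02,0,0.35,0, -1,0,0,0.3,0, -1,0,0,0.08,0, -1,0,0,0,0, -1,0,0,0,0]' 20; python3 -m inch '[-1,0,0,0.04,0, -1,0,0,0.03,0, -1,0,0,0,0]'; python3 -m inch '[-1,0,0,0.03,0, -1,0,0,0,0]'
```

```text
t: 1.65
eef_pos: [0.5944, 0.091, 0.3329]
orientation: [2.221, 2.22, 0.002]
force: [0.3, 0.4, 1.2]
width: 0.007
t: 2.02
eef_pos: [0.5942, 0.0911, 0.3248]
orientation: [2.221, 2.221, 0.001]
force: [0.8, -0.4, 2.2]
width: 0.008
t: 2.28
eef_pos: [0.5942, 0.091, 0.3217]
orientation: [2.221, 2.221, 0.001]
force: [1.9, -0.5, 4.2]
width: 0.005
```

```bash
python3 -m inch '[-1,0,0,0.02,0, -1,0,0,0,0]'; python3 -m inch '[-1,0.1,0.002,0,0, -1,0.1,0.002,0,0, -1,0,0,0,0]'
```

```text
t: 2.52
eef_pos: [0.5942, 0.091, 0.32]
orientation: [2.221, 2.221, 0.001]
force: [2.1, -0.2, 7.4]
width: 0.004
t: 2.9
eef_pos: [0.5946, 0.1116, 0.32]
orientation: [2.22, 2.222, 0.002]
force: [1.3, 1.2, 7.1]
width: 0.007
```

```bash
python3 -m inch '[-1,0.13,0.003,0,0, -1,0.13,0.003,0,0, -1,0.13,0.003,0,0, -1,0.1,0.003,0,0, -1,0,0,0,0]'; python3 -m inch '[-1,0.06,0.001,0,0, -1,0,0,0,0]'
python3 - <<'E'
from h import *
w=get_image("wrist")
cv2.imwrite("pics/5.png",w["pixels"][...,::-1])
E
```

```text
t: 3.52
eef_pos: [0.5959, 0.1607, 0.32]
orientation: [2.22, 2.222, 0.002]
force: [3.3, 1.0, 5.9]
width: 0.007
t: 3.78
eef_pos: [0.5959, 0.1661, 0.32]
orientation: [2.221, 2.221, 0.0]
force: [1.9, -0.0, 6.9]
width: 0.01
```

View pics/5.png

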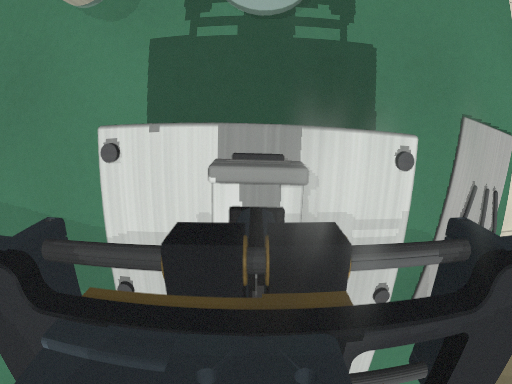

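The keeper has come along with the fingers: its lip is at (258,172), near the rail's end. I'll push a little further to find the end stop.

```bash
python3 -m inch '[-1,0.06,0.001,0,0, -1,0,0,0,0]'; python3 -m inch '[-1,0.06,0.001,0,0, -1,0,0,0,0]';python3 -m inch '[-1,0.05,0.001,0,0, -1,0,0,0,0]'
python3 - <<'E'
from h import *
w=get_image("wrist")
cv2.imwrite("pics/6.png",w["pixels"][...,::-1]);print(state()["force"])
E
```

```text
t: 4.08
eef_pos: [0.5958, 0.1719, 0.32]
orientation: [2.221, 2.221, -0.0]
force: [0.1, -2.2, 8.0]
width: 0.001
t: 4.32
eef_pos: [0.5959, 0.1779, 0.3199]
orientation: [2.221, 2.221, -0.001]
force: [-0.2, -3.3, 8.3]
width: 0.006
t: 4.58
eef_pos: [0.596, 0.1829, 0.3199]
orientation: [2.221, 2.221, -0.001]
force: [-0.9, -2.4, 8.4]
width: 0.007
[-0.52209577 -2.5186118   9.48577884]
```

View pics/6.png

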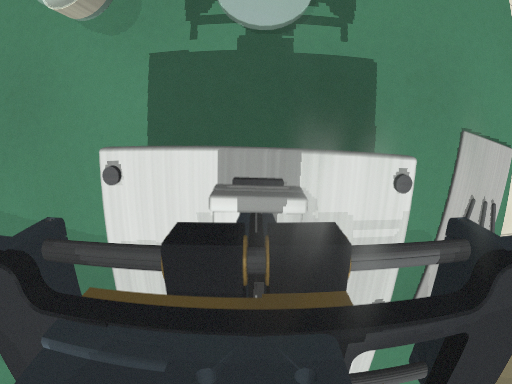

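The fingers now slip on a stationary keeper: the gap from lip to deck edge is unchanged, with about 2.5 N of drag. I'll nudge the lip to confirm the stop, then lift off.

```bash
python3 -m inch '[-1,0.03,0.001,0,0, -1,0,0,0,0]'; python3 -m inch '[-1,0.015,0,0,0, -1,0,0,0,0]'
```

```text
t: 4.88
eef_pos: [0.5961, 0.1843, 0.3199]
orientation: [2.22, 2.22, -0.005]
force: [-0.2, -20.4, 10.9]
width: 0.002
t: 5.12
eef_pos: [0.5961, 0.1848, 0.3198]
orientation: [2.219, 2.219, -0.007]
force: [-0.5, -30.0, 11.9]
width: 0.003
```

The stop is at the expected place (lip at 0.201, expected 0.202, at 30 N), so the keeper is fully back. Lifting off, then moving to look at the plug.

```bash
python3 -m inch '[-1,-0.01,0,-0.1,0, -1,0,0,-0.4,0, -1,0,0,-0.4,0, 0,-0.5,-0.02,0,0, 0,-0.5,-0.02,0,0, 0,-0.5,-0.02,0,0, 1,-0.5,-0.01,0,0, 1,-0.5,0,0,0, 1,0,0,0,0, 1,0,0,0,0, 1,0,0,0,0]'
python3 - <<'E'
from h import *
w=get_image("wrist");np.savez("w.npz",**w);im=get_image("scene")
p=w["pixels"]
s=cv2.resize(im["pixels"][175:270,190:335],(435,285),interpolation=2)
cv2.imwrite("pics/7.png",np.vstack([np.pad(cv2.resize(p,(400,300)),((0,0),(0,35),(0,0))),s])[...,::-1])
P=pts(im);c=np.array([.591,.043]);d=P[...,:2]-c
m=(P[...,2]>.11)&(abs(d[...,0])<.1)&(d[...,1]>.0)&(d[...,1]<.2)&(im["pixels"].max(-1)<60)&(P[...,2]<.145)
print("button",P[m].mean(0),m.sum());print(state()["joint_positions"])
E
```

```text
t: 6.5
eef_pos: [0.589, -0.0624, 0.4095]
orientation: [-2.22, -2.222, 0.0]
force: [-0.9, -0.0, -0.1]
width: 0.852
button [0.59966684 0.15949568 0.13543142] 114
[-2.06458744e-01  4.42869388e-01  1.42217426e+00  7.14276144e-05
  1.27687232e+00 -2.07843135e-01]
```

View pics/7.png

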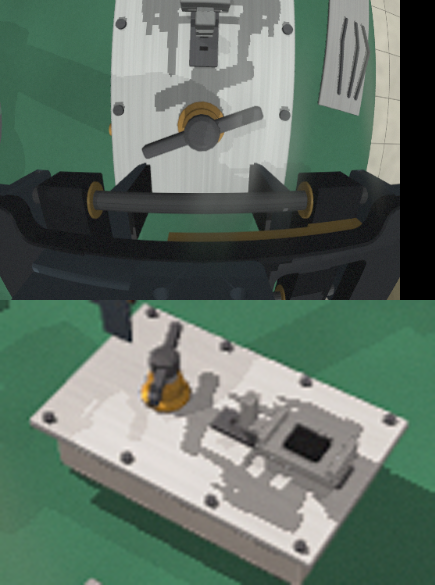

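The wrist view shows the bar from about (144,152) to (262,112) with the hub at (202,133). The scene crop shows the keeper well back from the plug.

Run:
```python
from h import *
w=np.load("w.npz")
p=w["pixels"];hsv=cv2.cvtColor(p,cv2.COLOR_RGB2HSV)
v,u=np.indices(p.shape[:2])
Q=wplane(w,u,v,.160)
r=np.hypot(Q[...,0]-.589,Q[...,1]+.032)
m=(r<.08)&(p.max(-1)<100)&(v<205)&(hsv[...,1]<90)
n,l,st,c=cv2.connectedComponentsWithStats(m.astype(np.uint8));i=1+st[1:,4].argmax()
R=cv2.minAreaRect((Q[l==i][:,:2]*1000).astype(np.float32));print(R,cv2.boxPoints(R).round(),st[i])
print(wplane(w,np.array([184,335,258.6]),np.array([195,143,170]),.162).round(4))
s=np.load("s.npz");
for im in({k:s[k+"a"] for k in("pixels","z_map","K","cam_to_world")},get_image("scene"),{k:s[k+"b"] for k in("pixels","z_map","K","cam_to_world")},get_image("side")):
  P=pts(im);d=P[...,:2]-np.array([.591,.043])
  m=(P[...,2]>.125)&(abs(d[...,0])<.04)&(d[...,1]>.02)&(d[...,1]<.17)&(im["pixels"].max(-1)<60)&(P[...,2]<.145)
  print("button",np.median(P[m],0),(P[m].min(0)+P[m].max(0))/2,m.sum())
```

```text
((581.7549438476562, -32.37648010253906), (110.50483703613281, 37.058265686035156), 8.166890144348145) [[524. -22.]
 [530. -59.]
 [639. -43.]
 [634.  -6.]] [ 182  140  133   63 3080]
[[ 0.5306 -0.0513  0.162 ]
 [ 0.6506 -0.0091  0.162 ]
 [ 0.5907 -0.0312  0.162 ]]
button [0.59892306 0.09162988 0.13692602] [0.59726654 0.09007456 0.13535056] 101
button [0.59912074 0.16285737 0.13674874] [0.59691361 0.16194546 0.13609096] 109
button [0.59002766 0.08554707 0.13477312] [0.58793453 0.10178528 0.134585  ] 66
button [0.59288264 0.15623998 0.13491213] [0.5939312  0.15920543 0.13464528] 70
```

The keeper moved about 72 mm, so it is fully back. The hub is at (0.591, −0.031) and the bar lies at +19.4° from world x (measured 127 mm, given 130). I'll centre on the axis, turn the open jaws to about 60° (bar + 40°), and lower them astride the bar so that turning applies a pure couple.

```bash
python3 -m inch '[1,0.31,0.016,0,0, 1,0,0,0,-0.111, 1,0,0,0,-0.111, 1,0,0,0,-0.111, 1,0,0,0,-0.111, 1,0,0,0,-0.111, 1,0,0,0,-0.111, 1,0,0,0,0, 1,0,0,0,0]'; python3 -m inch '[1,0,0,0.4,0, 1,0,0,0.3,0, 1,0,0,0.085,0, 1,0,0,0,0, 1,0,0,0,0]'; python3 -c "
from station import state as s;a=s();print(a['joint_positions'],a['moment'],a['force'])"
```

```text
t: 7.82
eef_pos: [0.5907, -0.0323, 0.4097]
orientation: [-0.821, -3.033, -0.0]
force: [0.3, 0.2, -0.5]
width: 1.002
t: 8.45
eef_pos: [0.5911, -0.0326, 0.3324]
orientation: [0.815, 3.032, 0.0]
force: [-0.4, -0.9, -0.6]
width: 1.002
[-1.55878972e-01  5.24728310e-01  1.51466113e+00  1.87232069e-05
  1.10033254e+00 -1.20135170e+00] [ 0.07723987 -0.03090841 -0.05856993] [-0.42572571 -0.882836   -0.55431514]
```

```bash
python3 -m inch '[1,0,0,0,0.1, 1,0,0,0,0.1, 1,0,0,0,0.1, 1,0,0,0,0.1, 1,0,0,0,0.1, 1,0,0,0,0.1, 1,0,0,0,0.1, 1,0,0,0,0.1, 1,0,0,0,0.1, 1,0,0,0,0.1, 1,0,0,0,0.1, 1,0,0,0,0.1]'
cat > m.py <<'E'
from station import state,get_image
import numpy as np
M=[];F=[]
for _ in range(4):
    get_image("wrist"); a=state();M.append(a['moment']);F.append(a['force'])
print('j6',a['joint_positions'][5].round(3),'M',np.mean(M,0).round(3),'sd',np.std(M,0).round(3),'F',np.mean(F,0).round(1))
E
python3 -m inch '[1,0,0,0,0, 1,0,0,0,0]'; python3 m.py
```

```text
t: 9.95
eef_pos: [0.5909, -0.0325, 0.3324]
orientation: [2.936, 1.116, 0.002]
force: [-1.9, 0.6, 0.3]
width: 1.0
t: 10.2
eef_pos: [0.5909, -0.0325, 0.3318]
orientation: [2.931, 1.129, 0.001]
force: [0.5, 0.6, 0.0]
width: 1.001
j6 0.682 M [-0.024  0.065  0.011] sd [0.022 0.023 0.009] F [ 0.1 -0.   0.1]
```

```bash
for i in 1; do python3 -m inch '[1,0,0,0,0.06, 1,0,0,0,0]' >/dev/null; python3 m.py; done; python3 -m inch '[1,0,0,0,0.06, 1,0,0,0,0]' >/dev/null; python3 m.py; python3 -m inch '[1,0,0,0,0.06, 1,0,0,0,0]' >/dev/null; python3 m.py
```

```text
j6 0.775 M [0.01  0.094 0.003] sd [0.036 0.029 0.031] F [ 0.2  0.2 -0. ]
j6 0.87 M [-0.019  0.101  0.024] sd [0.008 0.01  0.041] F [-0.1  0.1 -0.2]
j6 0.964 M [-0.006  0.08   0.008] sd [0.032 0.03  0.017] F [-0.1 -0.5 -0.1]
```

Run:
```python
from h import *
w=get_image("wrist");np.savez("w2.npz",**w);im=get_image("side")
s=cv2.resize(im["pixels"][125:235,180:315],(405,330),interpolation=2)
cv2.imwrite("pics/8.png",np.vstack([cv2.resize(w["pixels"],(405,270)),s])[...,::-1])
```

```text
(no output)
```

View pics/8.png

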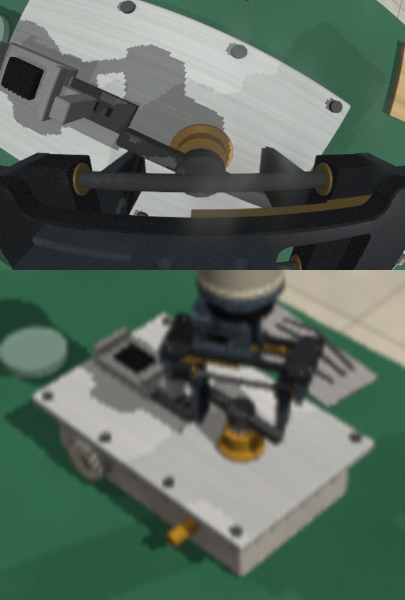

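The bar, from the hub at (205,175) to its end at (125,135), lies against the left finger and is turning with it. Continuing in small steps.

```bash
python3 -m inch '[1,0,0,0,0.06, 1,0,0,0,0]' >/dev/null; python3 m.py; python3 -m inch '[1,0,0,0,0.06, 1,0,0,0,0]' >/dev/null; python3 m.py; python3 -m inch '[1,0,0,0,0.06, 1,0,0,0,0]' >/dev/null; python3 m.py;  python3 -m inch '[1,0,0,0,0.06, 1,0,0,0,0]' >/dev/null; python3 m.py
```

```text
j6 1.058 M [-0.027  0.092  0.001] sd [0.043 0.033 0.012] F [0.2 0.2 0.1]
j6 1.152 M [0.028 0.116 0.011] sd [0.02  0.04  0.023] F [ 0.2 -0.  -0.1]
j6 1.247 M [0.026 0.127 0.006] sd [0.048 0.033 0.013] F [ 0.1 -0.4 -0.1]
j6 1.341 M [0.034 0.094 0.032] sd [0.03  0.033 0.03 ] F [-0.2  0.1  0.4]
```

```bash
python3 -m inch '[1,0,0,0,0.05, 1,0,0,0,0.02]' >/dev/null; python3 m.py; python3 -m inch '[1,0,0,0,0.05]' >/dev/null; python3 m.py; python3 -m inch '[1,0,0,0,0.05]' >/dev/null; python3 m.py
```

```text
j6 1.451 M [0.057 0.253 0.03 ] sd [0.031 0.036 0.035] F [-0.9  0.3 -0.3]
j6 1.529 M [0.07  0.173 0.021] sd [0.018 0.058 0.03 ] F [-0.2 -0.2  0. ]
j6 1.607 M [ 0.022  0.141 -0.005] sd [0.007 0.018 0.02 ] F [-0.1  0.4 -0.6]
```

```bash
python3 -m inch '[1,0,0,0,0.03]' >/dev/null; python3 m.py; python3 -m inch '[1,0,0,0,0.03]' >/dev/null; python3 m.py; python3 -m inch '[1,0,0,0,0.03]' ; python3 m.py
```

```text
j6 1.654 M [0.558 0.628 0.205] sd [0.053 0.028 0.03 ] F [-2.5  2.7  1.2]
j6 1.702 M [0.535 0.555 0.199] sd [0.053 0.033 0.035] F [-2.7  2.5  1.1]
t: 15.52
eef_pos: [0.5906, -0.0324, 0.3311]
orientation: [-3.097, 0.524, 0.001]
force: [-4.8, 4.3, 1.9]
width: 1.003
j6 1.749 M [0.498 0.587 0.184] sd [0.051 0.058 0.043] F [-2.5  2.1  0.8]
```

It bit at j6 ≈ 1.63. There the force while moving was about 6.5 N, or roughly 0.36 N m. I'm aiming for 0.40 rad past the bite, j6 ≈ 2.03, and checking the torque while it moves.

```bash
S='from station import state as s;a=s();print(a["joint_positions"][5],a["moment"],a["force"])'; python3 -m inch '[1,0,0,0,0.03,1,0,0,0,0.03]' >/dev/null; python3 -c "$S"; python3 -m inch '[1,0,0,0,0.03,1,0,0,0,0.03]' >/dev/null; python3 -c "$S"; python3 -m inch '[1,0,0,0,0.03,1,0,0,0,0.03]'>/dev/null; python3 -c "$S"; python3 m.py
```

```text
1.8451006512982127 [0.89515759 0.92051708 0.63533193] [-4.04762637  4.59970497  2.42735124]
1.93935945988271 [0.90575186 0.90500804 0.59539083] [-4.30651387  4.8637403   1.91631211]
2.0335887810534574 [0.86279275 1.01479082 0.62787242] [-4.34883496  5.44730629  1.93963929]
j6 2.032 M [0.862 0.833 0.29 ] sd [0.034 0.042 0.035] F [-4.   4.2  1.3]
```

The plug is about 0.40 rad past the bite, at about 0.6 N m while moving. Backing the fingers off the bar, lifting and checking.

```bash
python3 -m inch '[1,0,0,0,-0.06, 1,0,0,0,-0.04, 1,0,0,0,0, 1,0,0,-0.2,0, 1,0,0,-0.4,0, 1,0,0,-0.4,0, 1,-0.4,0,-0.3,0, 1,-0.4,0,0,0, 1,0,0,0,0, 1,0,0,0,0]'
python3 - <<'E'
from h import *
w=get_image("wrist");im=get_image("scene")
s=cv2.resize(im["pixels"][140:300,120:420],(506,270),interpolation=2)
cv2.imwrite("pics/9.png",np.vstack([cv2.resize(w["pixels"],(506,320)),s])[...,::-1])
np.savez("w3.npz",**w)
P=pts(im);d=P[...,:2]-np.array([.591,.043])
m=(P[...,2]>.125)&(abs(d[...,0])<.04)&(d[...,1]>.02)&(d[...,1]<.17)&(im["pixels"].max(-1)<60)&(P[...,2]<.145)
print("button",np.median(P[m],0),m.sum())
E
```

```text
t: 17.92
eef_pos: [0.5195, 0.003, 0.4614]
orientation: [3.058, -0.72, 0.002]
force: [-0.3, -0.3, 0.6]
width: 1.003
button [0.60096204 0.16301382 0.13699472] 105
```

View pics/9.png

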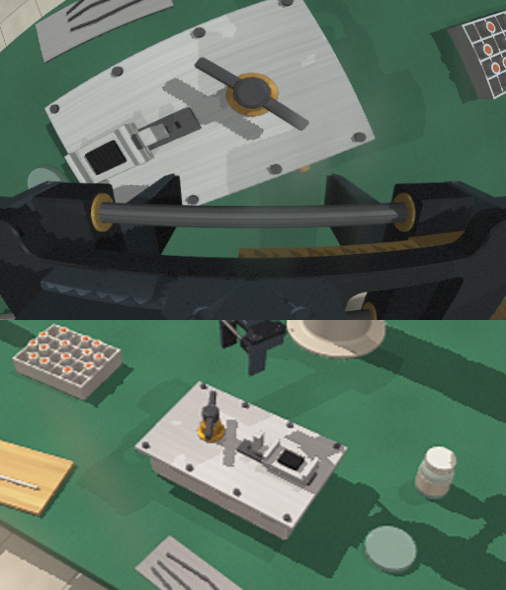

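The bar is clear of the gripper, with ends at (200,63) and (303,125) in the top panel. The keeper is still back, and the jar, dish and vial box look untouched. One last check of the bar's angle.

Run:
```python
from h import *
w=np.load("w3.npz")
q=wplane(w,np.array([202.4,306.6,256]),np.array([75.6,150,112]),.162);print(q.round(3))
d=q[0]-q[1];print(np.hypot(*d[:2]),np.degrees(np.arctan2(d[1],d[0]))%180)
from station import sign_off
sign_off()
```

```text
[[ 0.643 -0.003  0.162]
 [ 0.536 -0.059  0.162]
 [ 0.589 -0.032  0.162]]
0.12156058754016984 27.56482712029182
the job is handed in; nothing more can be done
```

The keeper is fully back and the plug is turned snug and left tight. I handed the job in at about 18 s, with the gripper clear of everything.

- **Keeper:** I held the button down with the shut fingertips and slid the keeper until it met its end stop. The push there reached 30 N. The camera showed the button about 72 mm back, and it was still there after the plug was turned.
- **Plug:** I turned the bar clockwise about 3.0 rad with the open jaws astride it. The thread bit after roughly 2.6 rad, and I stopped about 0.40 rad past the bite, inside the 0.2 to 0.65 rad range. After I lifted off, the bar lay at 27.6°, against about 26° expected, so it had not turned back.
- **Torque:** the readings disagree a little. The moment was about 0.6 N m while turning, against 0.55 expected, and settled to about 0.29 N m once the arm stopped. I relied on the angle past the bite.
- **Jar, dish and vial box:** I only checked these by eye in the last picture; they look untouched and the arm never went near them.

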